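Unlock and start the kitchen chopper

TASK

Two similar machines stand on the kitchen counter. On the chopper, the one with the wide bowl, slide the child lock all the way back by its upright tab so that the button under the clear shutter is free, then press that button right down for a moment and let go. Leave the lock open and do not touch the grinder, the machine with the narrow tall cup.

Things in the scene. Friction and masses are not known exactly. Their poses are not given: they have to be found in the camera images.
- chopper_tab (a point): Centre of the upright grey lock tab, 14 mm in x, 26 in y, 24 tall. Axes are the machine's: x is the way the lock opens (to its back, away from the robot), y towards its bowl, z up. It stands on a clear level shutter plate 50 mm wide, top at the tab's foot, reaching 68 mm in front (-x) and 10 mm behind this point. Push it from in front, above the plate, or pinch it from above; room all round.
- chopper_lock (a joint): Travel of the chopper's child lock in m: 0 (up to 0.005 at the start) is shut, the shutter covers and blocks the button; 0.050 is the end stop, fully open. It slides along the machine's x against about 1.5 N of friction and stays where it is left.
- chopper_button_top (a point): Centre of the top face of the chopper's round black button, 36 mm across, 83 mm above the counter, 8 mm above the deck. At the start it is under the clear shutter, whose top is 6 mm higher. It is on the lock's slide line, 45 mm in front (-x) of the tab when shut, 95 mm when open. The bowl, 112 mm wide, its lid knob 193 mm above the counter, begins 89 mm away in +y. Axes are the machine's.
- chopper_button (a joint): Travel of the chopper's button in m, downward: 0 is up, 0.006 fully down. A spring lifts it: it starts to move at 2 N and is fully down at 5 N.
- grinder: The other machine, to be left alone: same housing (160 mm in x, 300 in y, deck 75 mm high) with the same sort of lock and button, but a narrow tall cup (62 mm wide, lid knob 236 mm above the counter) in place of the wide bowl. Origin at the middle of its underside; cup 78 mm from it in +y, button 75 mm in -y. Either machine may be the left or the right one.

How it is judged:
By the outcome, as a careful person would: the job done as asked, in the order asked, and still so for the second after the job is handed in, with the robot touching nothing.
It also fails if it takes over 38 s, if anything falls off the work surface, if the arm or the gripper's body presses on something with over 40 N, if the wrist force passes 120 N, or if a joint passes its speed limit or range.

ROBOT

A 6-joint arm with a two-finger parallel gripper is mounted at the origin on the work surface. World frame = base frame: x ahead of the robot, y to its left, z up, the work surface at z = 0. Lengths are in m, angles in rad, forces in N, time in s.
With the tool pointing down it reaches from about 0.375 to 0.9 m from the base axis. Payload 3.1 kg.
Tool frame: the origin (TCP) lies on the centre line of the jaws, within the pads' length; the fingertips stand 22 mm ahead of it and the grasp point (between the pads) lies 3 mm ahead of it; z points along the fingers, x is the direction in which the jaws open and shut, and the axes are right-handed (so a half turn about z gives the same grasp; the last joint's range is limited). The gripper opens to 87 mm and grips with 3 to 60 N. Pads are 19 mm wide; open, the fingers measure 117 mm over their backs; the gripper's body (75 mm by 190 mm) begins 51 mm behind the grasp point.
Start: joints at [1.129, 0.527, 1.433, -0, 1.181, -0.178], TCP at [0.162, 0.604, 0.245] pointing down, gripper open.
Joint ranges: [-3.08, 3.08], [-0.75, 2.2], [0.22, 2.44], [-1.43, 4.57], [0, 2.65], [-2.85, 2.85]. Speed limits (rad/s): [2.79, 2.79, 3.14, 3.14, 3.14, 3.14].

INTERFACE

Orientations are given as a unit quaternion [x, y, z, w].
In Python, from rig import robot, camera, order gives the robot as it stands.
- The arm moves only by the shell command python3 -m pendant 'ROWS' [OPENING] [FORCE]. ROWS is JSON, a list of rows, each a list of 2 entries, a list of its own where there are three numbers: the shift along the tool's x, y, z in mm, then the turn about the tool's z in degrees. A call has 1 to 8 rows; each row shifts and turns the commanded pose from where the row before left it, along the tool's axes as they then stand; what a row does not reach is not made up. A row lasts 1/8 s, in which the tool goes at most 62.5 mm and 10.7 degrees, less where a joint would pass 70% of its speed; a pose out of reach is approached as far as the arm can. A call with a gripper value outside its range is refused whole. OPENING is the finger opening in mm, from 0 to 87, set as the call begins (- or left out, the last holds). The fingers move at their own pace and stop on an object; FORCE is the grip in N (left out, the last holds). Time passes only in rows, so rows that do not move let the fingers close. It gives the time, the measured TCP pose, the force and the opening at its end, in the units of the state.
- robot.get_obs(): the state, without advancing time (a new reading comes with each control period).
- camera(name): name is "side" or "top"; returns a dict with "pixels" (420x560x3 uint8, blue, green, red), "mtx" (3x3 intrinsics, pixels), "R" (3x3) and "t" (3): a world point X has camera coordinates R X + t. Camera axes: x right, y down, z forward; pixel columns grow to the right and rows downward; lengths in m; the calibration is good to about 2 mm. A picture is of the moment at which its call begins. There is no depth.
- order.hand_in(): hands the job in, once; it reports no verdict.
The state is a dict: "time": time; "q": joint angles; "joint_velocities": joint speeds; "joint_torque": joint torques, N m; "position": TCP position; "tool_rot": TCP orientation; "ft_force": force on the tool from outside, world axes, zero at the start; "moment": the same for the moment, N m; "grip_width": finger opening in m.
Only numpy, scipy, OpenCV 4.12 (cv2) and the standard library are available. Lean on these libraries where they do the work, as an engineer would, in place of code of your own. Each camera call takes 0.05 s, during which the arm holds its last target. There are 200 camera calls.

## Working session

There is one attempt and no reset: what is moved stays moved. The work goes in short steps, Python scripts to look and compute and a shell command to move; the robot and the scene stay as the last step left them, time stands still between calls to the robot, and variables do not carry over. Pictures are saved under pics/ and viewed, about 8 in all and at most 12, crops included, and the job is handed in when it is done.

```bash
mkdir -p pics; python3 - <<'E'
from rig import robot,camera
import cv2
for n in("top","side"):
    c=camera(n); cv2.imwrite(f"pics/{n}0.png",c["pixels"]); print(n,c["mtx"].tolist(),c["R"].round(4).tolist(),c["t"])
o=robot.get_obs();print(o)
E
```

```text
top [[404.36691403634535, 0.0, 283.68203405321196], [0.0, 404.36691403634535, 210.88404338925008], [0.0, 0.0, 1.0]] [[-0.0248, -0.9988, -0.0429], [-0.9987, 0.0266, -0.0427], [0.0438, 0.0418, -0.9982]] [-0.01015486  0.4940522   0.75563553]
side [[404.7842642658337, 0.0, 275.0308959100766], [0.0, 404.7842642658337, 205.2876954645135], [0.0, 0.0, 1.0]] [[-0.9788, -0.2047, -0.0006], [-0.1333, 0.6397, -0.757], [0.1553, -0.7409, -0.6534]] [0.49119891 0.16862842 0.82934615]
{'time': 0.1, 'q': array([ 1.12950051e+00,  5.28379861e-01,  1.43374306e+00, -1.85291337e-05,
        1.18137464e+00, -1.78494276e-01]), 'joint_velocities': array([ 0.00094342, -0.0017259 , -0.00199171,  0.00030534,  0.00039901,
       -0.00140366]), 'joint_torque': array([-4.49336994e-04, -4.40987384e+01, -1.77150679e+01,  6.34698104e-02,
        5.34866110e-02, -5.47153797e-05]), 'position': array([0.1620816 , 0.60300216, 0.24367524]), 'tool_rot': array([ 7.93655770e-01,  6.08366346e-01, -8.42867221e-04,  4.43636089e-04]), 'ft_force': array([ 0.27133168, -0.45597908, -0.10054835]), 'moment': array([-0.0011176 ,  0.01074076,  0.03017206]), 'grip_width': 0.08716231584960092}
```

View pics/top0.png

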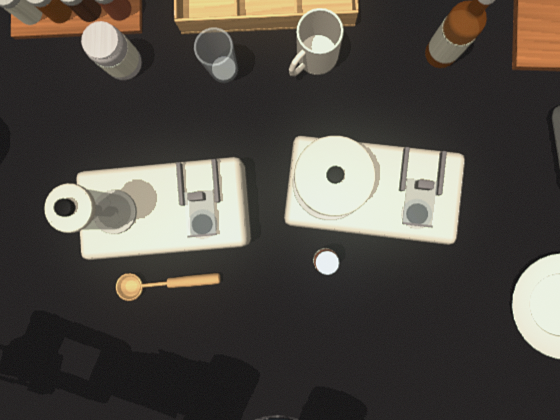

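View pics/side0.png

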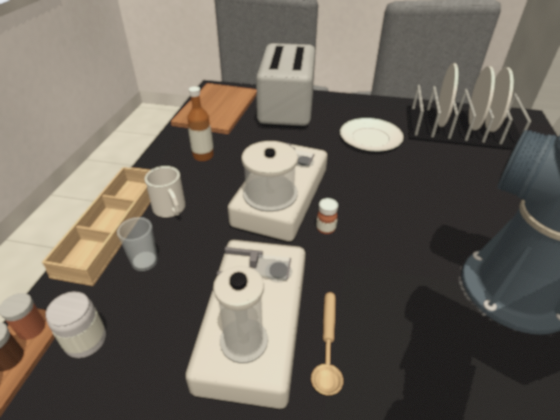

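The chopper is the machine on the right in the top view: wide bowl at (335,175), tab near (424,184), button near (417,213). I'll enlarge that area.

```bash
python3 - <<'E'
import cv2
a=cv2.imread("pics/top0.png")[130:250,385:475]; cv2.imwrite("pics/c1.png",cv2.resize(a,None,fx=5,fy=5,interpolation=cv2.INTER_CUBIC))
E
cat > h.py <<'E'
import numpy as np
from rig import camera,robot
def ray(c,u,v,z):
    d=c["R"].T@np.linalg.solve(c["mtx"],[u,v,1.]); o=-c["R"].T@c["t"]
    return o+d*(z-o[2])/d[2]
E
```

```text
(no output)
```

View pics/c1.png

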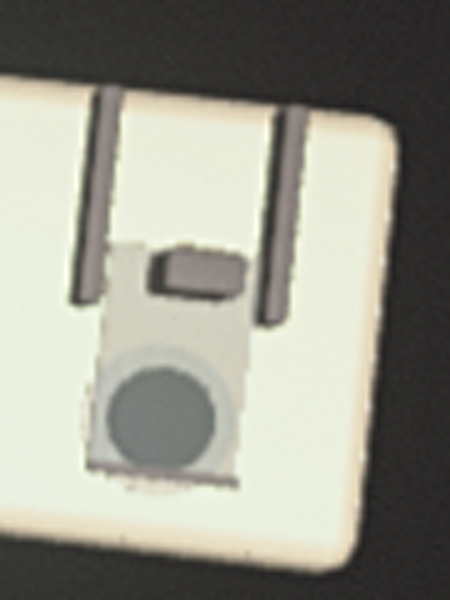

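```bash
python3 - <<'E'
from h import *
c=camera("top")
f=lambda x,y,z:ray(c,385+(x-2)/5,130+(y-2)/5,z)
b=f(161,418,.083);t=f(205,271,.113);print("btn",b,"tab",t,"d",np.linalg.norm((t-b)[:2]),np.degrees(np.arctan2(*(t-b)[1::-1])))
for p,q,z in(((85,300),(107,90),.085),((270,320),(292,110),.085),((238,485),(88,467),.089),((345,570),(395,130),.07)):
    d=f(*q,z)-f(*p,z);print(np.degrees(np.arctan2(d[1],d[0])),np.linalg.norm(d))
from scipy.spatial.transform import Rotation as R
o=robot.get_obs();print(R.from_quat(o["tool_rot"]).as_matrix().round(3),o["position"])
E
```

```text
btn [ 0.48053195 -0.25087758  0.083     ] tab [ 0.52690554 -0.25828669  0.113     ] d 0.04696173729865187 -9.077429976628233
-8.014407908510924 0.07200678078234636
-8.208911816426967 0.07169735538975464
81.61907881459445 0.04982202863852659
-8.806679120223096 0.1525838718390757
[[ 0.26   0.966 -0.001]
 [ 0.966 -0.26  -0.002]
 [-0.002 -0.    -1.   ]] [0.16211297 0.60306449 0.24376492]
```

```bash
python3 -m pendant '[[[0,0,-50],0],[[0,0,-40],0],[[-37,37,0],0],[[-37,37,0],0],[[-37,37,0],0],[[-37,37,0],0],[[-37,37,0],0],[[-37,37,0],0]]' 0 20; python3 -m pendant '[[[-37,37,0],0],[[-37,37,0],0],[[-37,37,0],0],[[-37,37,0],0],[[0,0,0],10.4],[[0,0,0],10.4],[[0,0,0],10.4],[[0,0,0],10.4]]'; python3 -m pendant '[[[0,0,0],10.4],[[0,0,0],10.4],[[0,0,0],10.4],[[0,0,0],10.4],[[0,0,0],0]]'
cat >> h.py <<'E'
from scipy.spatial.transform import Rotation as Ro
def to(p,yaw=-8.3):
    o=robot.get_obs();M=Ro.from_quat(o["tool_rot"]).as_matrix()
    a=np.degrees(np.arctan2(M[1,0],M[0,0]))
    print("yaw",a,"turn",a-yaw,"shift mm",(M.T@(np.array(p)-o["position"])*1e3).round(1),"pos",o["position"].round(4),"F",o["ft_force"].round(2),"t",o["time"])
E
python3 -c "
from h import *
to([.4853,-.252,.25])"
```

```text
time: 1.15
position: [0.3195, 0.3299, 0.3345]
tool_rot: [0.794, 0.609, 0.0, 0.0]
ft_force: [0.9, -0.3, -0.2]
grip_width: 0.0149
time: 2.15
position: [0.4232, 0.15, 0.3343]
tool_rot: [0.959, 0.284, -0.0, -0.0]
ft_force: [-0.2, -0.1, -0.0]
grip_width: 0.0005
time: 2.78
position: [0.4233, 0.1501, 0.3344]
tool_rot: [0.997, -0.071, -0.0, 0.0]
ft_force: [0.2, 1.1, 0.1]
grip_width: 0.0005
yaw -8.133192550618212 turn 0.16680744938178904 shift mm [118.3 389.3  84.4] pos [0.4233 0.1501 0.3344] F [0.18 1.07 0.13] t 2.775
```

```bash
python3 -m pendant '[[[16,55,0],0],[[16,55,0],0],[[17,56,0],0],[[17,56,0],0],[[17,56,0],0],[[17,56,0],0],[[18,56,0],0],[[0,0,50],0]]'; python3 -m pendant '[[[0,0,50],0],[[0,0,50],0],[[0,0,20],0],[[0,0,0],0],[[0,0,0],0]]'
python3 - <<'E'
from h import *
import cv2
to([.4853,-.252,.119])
a=camera("top");b=camera("side")
A=cv2.resize(a["pixels"][130:250,375:475],None,fx=4,fy=4,interpolation=cv2.INTER_CUBIC)
B=cv2.resize(b["pixels"][100:220,230:330],None,fx=4,fy=4,interpolation=cv2.INTER_CUBIC)
cv2.imwrite("pics/c2.png",np.hstack([A,B]))
E
```

```text
time: 3.78
position: [0.4876, -0.2597, 0.2872]
tool_rot: [0.997, -0.073, 0.005, 0.004]
ft_force: [0.6, -0.7, -0.2]
grip_width: 0.0002
time: 4.4
position: [0.4849, -0.2533, 0.1654]
tool_rot: [0.997, -0.071, 0.001, 0.001]
ft_force: [-0.2, 0.4, -0.6]
grip_width: 0.0007
yaw -8.177452272638575 turn 0.12254772736142527 shift mm [ 0.1 -1.4 46.4] pos [ 0.4849 -0.2533  0.1654] F [-0.23  0.45 -0.59] t 4.4
```

View pics/c2.png

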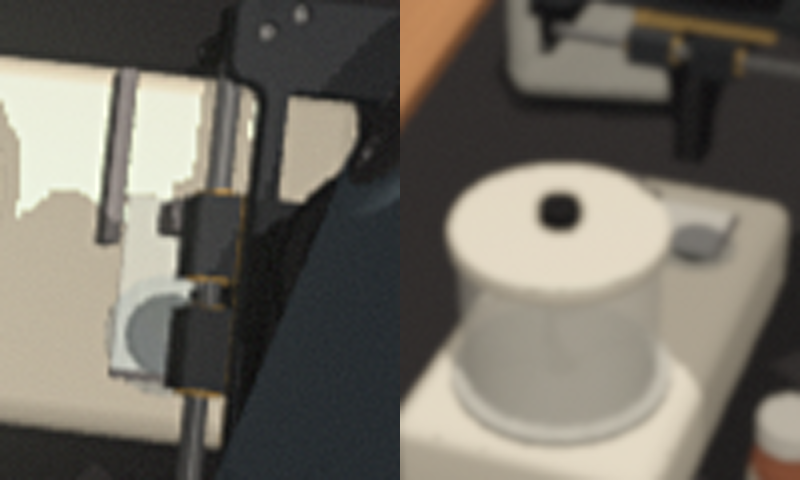

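The tips are clear of the tab, above the plate and the button. I'll lower them and start pushing.

```bash
python3 -m pendant '[[[0,0,25],0],[[0,0,20],0],[[0,0,0],0],[[5,0,0],0],[[5,0,0],0],[[5,0,0],0],[[5,0,0],0],[[0,0,0],0]]';python3 -m pendant '[[[5,0,0],0],[[5,0,0],0],[[5,0,0],0],[[0,0,0],0]]';python3 -m pendant '[[[7,0,0],0],[[7,0,0],0],[[7,0,0],0],[[5,0,0],0],[[0,0,0],0]]'; python3 -c "
from h import *
to([.4853,-.252,.119])"
```

```text
time: 5.5
position: [0.5046, -0.2558, 0.1197]
tool_rot: [0.997, -0.072, 0.0, 0.0]
ft_force: [-0.8, 0.1, 0.1]
grip_width: 0.0002
time: 6.0
position: [0.5195, -0.2579, 0.1195]
tool_rot: [0.997, -0.072, 0.0, 0.0]
ft_force: [-0.0, -0.3, -0.7]
grip_width: 0.0003
time: 6.62
position: [0.5457, -0.2619, 0.1196]
tool_rot: [0.997, -0.072, 0.001, 0.0]
ft_force: [0.3, 0.6, 0.9]
grip_width: 0.0007
yaw -8.24487297345043 turn 0.055127026549570246 shift mm [-61.2  -1.1   0.5] pos [ 0.5457 -0.2619  0.1196] F [0.29 0.64 0.86] t 6.625
```

```bash
for i in 1; do python3 -m pendant '[[[3,0,0],0],[[3,0,0],0]]';python3 -m pendant '[[[2,0,0],0],[[0,0,0],0]]';python3 -m pendant '[[[2,0,0],0],[[0,0,0],0]]'; done
python3 - <<'E'
from h import *
import cv2
to([.4853,-.252,.119])
a=camera("top");b=camera("side")
A=cv2.resize(a["pixels"][110:230,375:475],None,fx=4,fy=4,interpolation=cv2.INTER_CUBIC)
B=cv2.resize(b["pixels"][100:220,230:330],None,fx=4,fy=4,interpolation=cv2.INTER_CUBIC)
cv2.imwrite("pics/c3.png",np.hstack([A,B]))
E
```

```text
time: 6.88
position: [0.5505, -0.2626, 0.1197]
tool_rot: [0.997, -0.072, -0.0, 0.0]
ft_force: [-2.2, -0.9, 0.1]
grip_width: 0.0007
time: 7.12
position: [0.553, -0.2629, 0.1197]
tool_rot: [0.997, -0.072, 0.0, 0.0]
ft_force: [-0.6, 0.0, 1.2]
grip_width: 0.0005
time: 7.38
position: [0.5548, -0.2631, 0.1196]
tool_rot: [0.997, -0.072, 0.0, 0.0]
ft_force: [-1.2, -0.9, -0.4]
grip_width: 0.0004
yaw -8.25977557929813 turn 0.040224420701870045 shift mm [-70.3  -1.    0.6] pos [ 0.5548 -0.2631  0.1196] F [-1.25 -0.92 -0.39] t 7.375
```

View pics/c3.png

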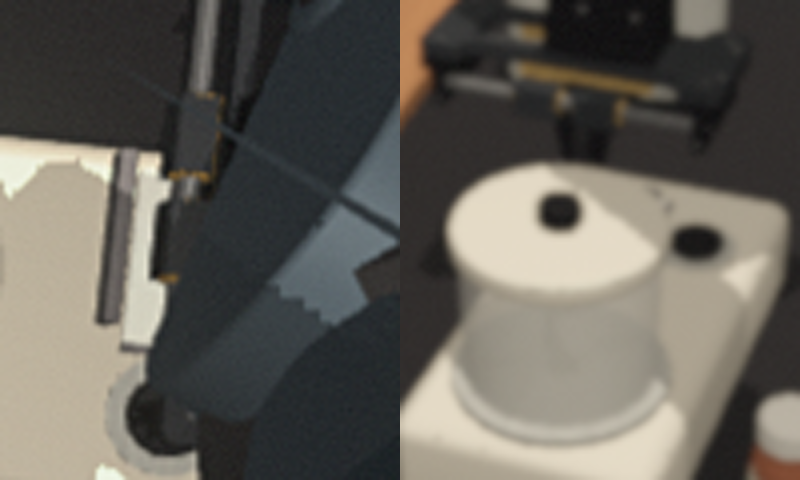

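The plate has cleared the button (black at (697,240) in the right half), and there is no end-stop force yet. Pushing on.

```bash
for i in 1; do python3 -m pendant '[[[2,0,0],0],[[0,0,0],0]]';python3 -m pendant '[[[2,0,0],0],[[0,0,0],0]]';python3 -m pendant '[[[2,0,0],0],[[0,0,0],0]]'; done | grep -v -e rot -e grip
```

```text
time: 7.72
position: [0.5566, -0.2633, 0.1196]
ft_force: [-1.0, 0.1, 0.3]
time: 7.98
position: [0.5581, -0.2634, 0.1195]
ft_force: [-3.6, -1.1, 1.2]
time: 8.22
position: [0.5582, -0.2634, 0.1195]
ft_force: [-6.7, -0.6, 3.7]
```

```bash
for i in 1; do python3 -m pendant '[[[3,0,0],0],[[0,0,0],0]]';python3 -m pendant '[[[-20,0,0],0],[[-30,0,0],0],[[0,0,-10],0],[[-30,0,-10],0],[[0,0,0],0],[[0,0,0],0]]'; done | grep -v -e rot -e grip
python3 - <<'E'
from h import *
import cv2
to([.4805,-.251,.115])
a=camera("top");b=camera("side")
A=cv2.resize(a["pixels"][110:230,375:475],None,fx=4,fy=4,interpolation=cv2.INTER_CUBIC)
B=cv2.resize(b["pixels"][100:220,230:330],None,fx=4,fy=4,interpolation=cv2.INTER_CUBIC)
cv2.imwrite("pics/c4.png",np.hstack([A,B]))
E
```

```text
time: 8.48
position: [0.5585, -0.2634, 0.1195]
ft_force: [-14.5, -0.6, 9.4]
time: 9.22
position: [0.4863, -0.2538, 0.1401]
ft_force: [-0.1, -0.6, -0.2]
yaw -8.2687380963428 turn 0.03126190365720127 shift mm [-6.2 -2.  25.1] pos [ 0.4863 -0.2538  0.1401] F [-0.13 -0.64 -0.2 ] t 9.225
```

View pics/c4.png

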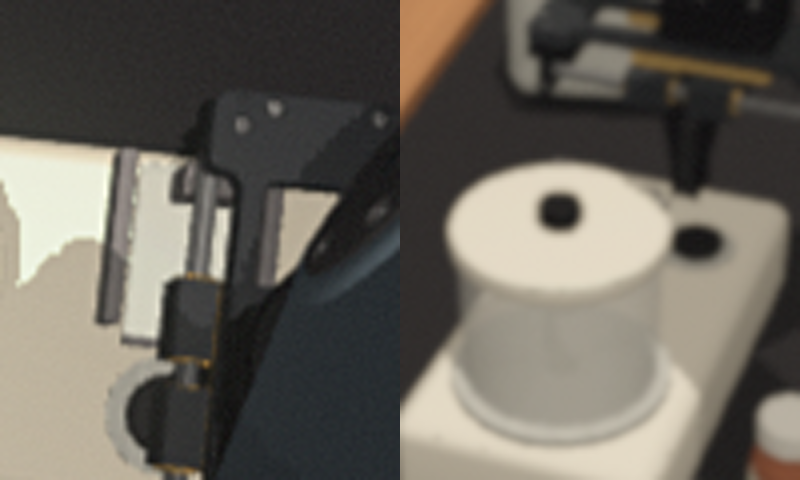

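```bash
python3 - <<'E'
from h import *
c=camera("side");print(ray(c,303.9,160.1,.083)); to([.4805,-.251,.105])
E
python3 -m pendant '[[[-6,-2,0],0],[[0,0,20],0],[[0,0,8],0],[[0,0,0],0],[[0,0,0],0]]'
```

```text
[ 0.47801625 -0.24578256  0.083     ]
yaw -8.240057976327746 turn 0.05994202367225476 shift mm [-5.3 -1.5 34.4] pos [ 0.4855 -0.2532  0.1394] F [ 0.2  -0.29  0.19] t 9.375
time: 10.0
position: [0.4789, -0.2501, 0.1118]
tool_rot: [0.997, -0.072, 0.0, 0.0]
ft_force: [1.3, 0.3, -0.0]
grip_width: 0.0002
```

```bash
(python3 -m pendant '[[[0,0,5],0],[[0,0,3],0],[[0,0,0],0]]';python3 -m pendant '[[[0,0,3],0],[[0,0,0],0]]';python3 -m pendant '[[[0,0,2],0],[[0,0,0],0]]')| grep -v -e rot -e grip
```

```text
time: 10.38
position: [0.4789, -0.2502, 0.1037]
ft_force: [-0.3, -1.1, 2.2]
time: 10.62
position: [0.4789, -0.2502, 0.1007]
ft_force: [-1.2, -0.9, 4.5]
time: 10.88
position: [0.4789, -0.2502, 0.0993]
ft_force: [-0.8, 1.2, 8.8]
```

```bash
(python3 -m pendant '[[[0,0,2],0],[[0,0,0],0],[[0,0,0],0],[[0,0,0],0]]';python3 -m pendant '[[[0,0,-5],0],[[0,0,-20],0],[[0,0,-50],0],[[0,0,-50],0],[[0,0,-50],0],[[-55,0,0],0],[[-55,0,0],0],[[0,0,0],0]]')| grep -v -e rot -e grip
python3 - <<'E'
from h import *
import cv2
a=camera("top");b=camera("side")
A=cv2.resize(a["pixels"][110:230,375:475],None,fx=4,fy=4,interpolation=cv2.INTER_CUBIC)
B=cv2.resize(b["pixels"][100:220,230:330],None,fx=4,fy=4,interpolation=cv2.INTER_CUBIC)
cv2.imwrite("pics/c5.png",np.hstack([A,B]))
E
```

```text
time: 11.38
position: [0.4789, -0.2502, 0.0992]
ft_force: [-3.0, 1.7, 21.5]
time: 12.38
position: [0.3657, -0.2314, 0.2706]
ft_force: [0.8, 0.1, -0.1]
```

View pics/c5.png

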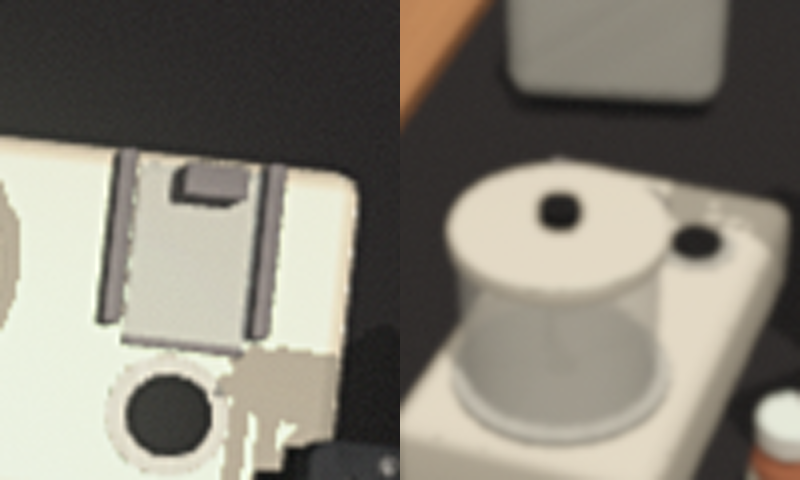

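The lock is fully back: tab at (215,180), plate edge clear of the button at (168,413). The button is free and the arm is clear.

```bash
python3 - <<'E'
from h import *
from rig import order
c=camera("top")
t=ray(c,375+(217-1.5)/4,110+(181-1.5)/4,.113);b=ray(c,375+(168-1.5)/4,110+(413-1.5)/4,.083);print(np.linalg.norm((t-b)[:2]))
print(order.hand_in())
E
```

```text
0.09396243297907025
the job is handed in; nothing more can be done
None
```

The job is done and handed in at about 12.5 s. With the fingers closed, I pushed the chopper's lock tab back to its end stop, pressed the button down, let go and moved the arm clear.

- **Lock:** the tab stopped moving while the push force rose to 14.5 N. In the last picture the tab is 94 mm from the button, against 95 mm nominal when open, and that is within the accuracy of the pictures.
- **Button:** it went down about 6 mm, stopped moving and took 21.5 N, well past the 5 N for fully down. In the last picture the shutter is clear of it. I judged its return by eye and did not measure it.
- **Grinder:** the arm passed it raised, and the force readings taken on the way showed no contact.

The two cameras disagreed by about 5 mm on where the button is. I pressed at a point between the two, and no check failed.

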